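# Match the tilt of two folding work lights

## Robot

A 6-joint arm with a two-finger parallel gripper is mounted at the origin on the work surface. World frame = base frame: x ahead of the robot, y to its left, z up, the work surface at z = 0. Lengths are in m, angles in rad, forces in N, time in s.
With the tool pointing down it reaches from about 0.25 to 0.725 m from the base axis. Payload 9.7 kg.
Tool frame: the origin (TCP) lies midway between the tips of the shut fingers; the grasp point (between the pads) lies 19 mm behind it; z points along the fingers, y is the line along which they close (so a half turn about z gives the same grasp; the last joint's range is limited). The gripper opens to 85 mm and grips with 20 to 120 N. Pads are 22 mm wide; open, the fingers measure 114 mm over their backs; the gripper's body (76 mm by 85 mm) begins 54 mm behind the grasp point. The pads swing forward as they close: fully open they stand 13 mm farther back than shut.
Start: joints at [-1.203, 0.087, 0.176, 1.66, 0, 1.571], TCP at [0.198, -0.513, 0.204] pointing down, gripper open.
Joint ranges: [-3.13, 3.13], [-0.85, 1.81], [-1.15, 1.24], [-2.2, 2.28], [-1.44, 1.52], [-3.14, 3.14]. Speed limits (rad/s): [2.22, 2.22, 2.57, 3.14, 3.14, 3.14].

## Interface

Orientations are given as a rotation vector (axis times angle).
In Python, from rig import robot gives the robot as it stands. The module is installed in compiled form; this text tells all that it offers.
- The arm moves only by the tool carry_out, never from a script. Its argument "motion" is text: rows parted by semicolons, each of 7 numbers parted by spaces: the shift along the tool's x, y, z scaled (see below), then the turn, a rotation vector about the tool's x, y, z scaled (see below), then the closure, from 0 (fully open) to 1 (shut). In form: dx dy dz ax ay az jaw; .... A call has 1 to 5 rows; each row is the pose to reach, as a shift and turn from the pose commanded when the call began, along the tool's axes at that moment, turning the shorter way round; what a row does not reach only later rows make up. The controller multiplies each number of a shift by 1 m and each number of a turn by pi rad. A row lasts 1/10 s, in which the tool goes at most 50 mm and 8.59 degrees, less where a joint would pass 70% of its speed; a pose out of reach is approached as far as the arm can. A call with a number of a shift or a turn outside -1 to 1 is refused whole. A call with a gripper value outside its range is refused whole. The fingers move at their own pace and stop on an object; "force" is the grip in N (left out, the last holds). Time passes only in rows, so rows that repeat a pose let the fingers close. It gives the time, the measured TCP pose, the force, the opening and the grip force at its end, in the units of the state.
- robot.sense(): the state, without advancing time (a new reading comes with each control period).
- robot.grab_frame(name): name is "scene" or "top"; returns a dict with "color" (384x512x3 uint8, blue, green, red), "fx", "fy", "cx", "cy" (pixels), "pose" (4x4, takes a point from camera to world coordinates). Camera axes: x right, y down, z forward; pixel columns grow to the right and rows downward; lengths in m; the calibration is good to about 2 mm. A picture is of the moment at which its call begins. There is no depth.
- robot.close_job(): hands the job in; it is judged then, once.
The state is a dict: "t": time; "qpos": joint angles; "joint_vel": joint speeds; "tau": joint torques, N m; "tcp_pos": TCP position; "ee_rot": TCP orientation; "contact_force": force on the tool from outside, world axes, zero at the start; "torque": the same for the moment, N m; "opening": finger opening in m; "grip_force": force on a finger pad.
Only numpy, scipy, OpenCV 4.12 (cv2) and the standard library are available. Lean on these libraries where they do the work, as an engineer would, in place of code of your own. Each camera call takes 0.05 s, during which the arm holds its last target. There are 200 camera calls.

## Task

Of the two folding work lights on the rubber mat, one has its panel standing up and the other is only ajar. Raise the panel of the light that is ajar until it leans at the same tilt as its twin's, so that both throw their light the same way, and leave it standing there on its own stiff hinge. Leave the twin's panel as it is and do not knock or shift the other things on the shelf.

Things in the scene. Friction and masses are not known exactly. Their poses are not given: they have to be found in the camera images.
- work_light_panel (a joint): Opening angle (rad) of the panel (lid) of the light that is only ajar, the one to raise. 0 = level, shut on its base; grows as the near edge swings up and away from the robot; upright at 1.57, stop at 1.75. Starts between 0.2 and 0.45. The hinge is stiff: the panel stays at any angle where it is left; lifting it by the lip takes about 4 to 6 N.
- model_light_panel (a joint): Opening angle (rad), measured alike, of the panel of the twin light, an identical light that already stands open at 0.85 to 1.25. Its panel must not be moved.
- work_light: Base of the light to raise: black box 160 deep (x) x 170 wide (y) x 48 high, fixed on the mat left or right of its twin, two small hinge cheeks at its far end. Origin: centre of underside, on the mat. x axis points from the near face (robot side) to the hinge end. Panel: yellow plate, free edge 165 from the hinge axis, 138 wide, 16 thick, white LED underside.
- model_light: Base of the twin light, the same box with the same axes, standing square to the other light (same yaw), about 250 mm away centre to centre.
- mat: Black rubber mat under both lights, 240 x 480 x 4 thick, fixed. Origin: centre of underside.
- work_light_hinge (a point): On the hinge axis of the light to raise, mid width, 62 above the shelf, 5 mm before the base's far face. Turns with the panel: x axis lies in the panel, pointing away from the free edge (level, away from the robot when shut), y is the hinge axis, z comes out of the panel's back (up when shut).
- work_light_lip (a point): Tip (mid width and thickness) of the black lip on the middle of the panel's free edge: 70 wide, 8 thick, 30 long, bent up 34 degrees from the panel's plane. It lies 191 from the hinge axis along the panel and 19 above the panel's mid-plane; when the panel is shut, 36 in front of the base's near face. Below it, in front of the base, is free space. Axes as for the hinge point.
- model_light_hinge (a point): The same hinge point on the twin light; turns with its panel.
- model_light_lip (a point): The same lip tip on the twin light; turns with its panel.
- jug: Grey closed plastic jug, 110 x 170 x 253 high, 1.8 kg, bystander on the right. Origin: centre of underside.
- bottle: Green glass bottle, 72 across, 240 high, bystander on the right. Origin: centre of underside.
- funnel: White funnel standing mouth down, 120 across, 150 high, bystander far left. Origin: centre of underside.
- tin: Blue tin, 90 across, 60 high, bystander near right. Origin: centre of underside.
- wiper_arm: Chrome wiper arm lying along y between the robot and the mat, about 440 long, 18 high, bystander. Origin: underside, near the middle.
- wrench: Wrench, 180 long, about 10 high, lying flat near left, bystander.
- tiers: Stack of three plastic tiers, 220 x 170 x 246 high, fixed on the left. Origin: centre of underside.

How it is judged:
By the outcome, as a careful person would: the job done as asked, in the order asked, and still so for the second after the job is handed in, with the robot touching nothing.
It also fails if it takes over 35 s, if anything falls off the work surface, if the arm or the gripper's body presses on something with over 40 N, if the wrist force passes 120 N, or if a joint passes its speed limit or range.

## Working session

There is one attempt and no reset: what is moved stays moved. The work goes in short steps, Python scripts to look and compute and a tool call to move; the robot and the scene stay as the last step left them, time stands still between calls to the robot, and variables do not carry over. Pictures are saved under pics/ and viewed, at most 10 in all, crops included, and the job is handed in when it is done.

Besides the shell and the picture viewer there is one more tool, called after ">>>" by a JSON object that holds its "method" and its "body". carry_out: Moves the arm, as the interface text tells. Its arguments: {"type":"object","properties":{"motion":{"type":"string"},"force":{"type":"number"}},"required":["motion"]}

```bash
mkdir -p pics; cat > h.py <<'E'
import numpy as np, cv2
from rig import robot
from scipy.spatial.transform import Rotation as R
def ray(f,uv):
    d=np.array([(uv[0]-f['cx'])/f['fx'],(uv[1]-f['cy'])/f['fy'],1]);P=np.array(f['pose'])
    d=P[:3,:3]@d; return P[:3,3],d/np.linalg.norm(d)
def onplane(f,uv,z):
    o,d=ray(f,uv); return o+d*(z-o[2])/d[2]
def tri(f1,u1,f2,u2):
    o1,d1=ray(f1,u1);o2,d2=ray(f2,u2)
    s=np.linalg.lstsq(np.c_[d1,-d2],o2-o1,rcond=None)[0]
    a=o1+s[0]*d1;b=o2+s[1]*d2; return (a+b)/2,np.linalg.norm(a-b)
def proj(f,p):
    P=np.linalg.inv(np.array(f['pose']));c=P[:3,:3]@np.array(p)+P[:3,3]
    return np.array([f['fx']*c[0]/c[2]+f['cx'],f['fy']*c[1]/c[2]+f['cy']])
E
python3 - <<'E'
from h import *
import pickle
fs={n:robot.grab_frame(n) for n in("scene","top")}
pickle.dump(fs,open('f0.pkl','wb'))
for n,f in fs.items():
    cv2.imwrite(f'pics/{n}0.png',cv2.resize(f['color'],(800,600),interpolation=cv2.INTER_CUBIC)); print(n,f['fx'],f['cx'],f['cy'],np.round(f['pose'],3).tolist())
s=robot.sense();print(s['tcp_pos'],s['ee_rot'],s['t'],s['contact_force'])
E
```

```text
scene 378.93880356794585 255.56849022450353 190.4602933615657 [[0.471, 0.487, -0.736, 1.793], [0.882, -0.252, 0.398, -0.655], [0.008, -0.836, -0.548, 0.995], [0.0, 0.0, 0.0, 1.0]]
top 436.8826270725369 256.05724848435216 191.8688507951825 [[-0.013, -0.989, 0.148, 0.304], [-1.0, 0.012, -0.006, 0.012], [0.004, -0.148, -0.989, 1.553], [0.0, 0.0, 0.0, 1.0]]
[ 0.19765968 -0.51298756  0.20294901] [-3.08745662e+00 -5.74248063e-01  3.96469410e-04] 0.1 [ 0.32706101  0.11847052 -0.20018377]
```

View pics/scene0.png

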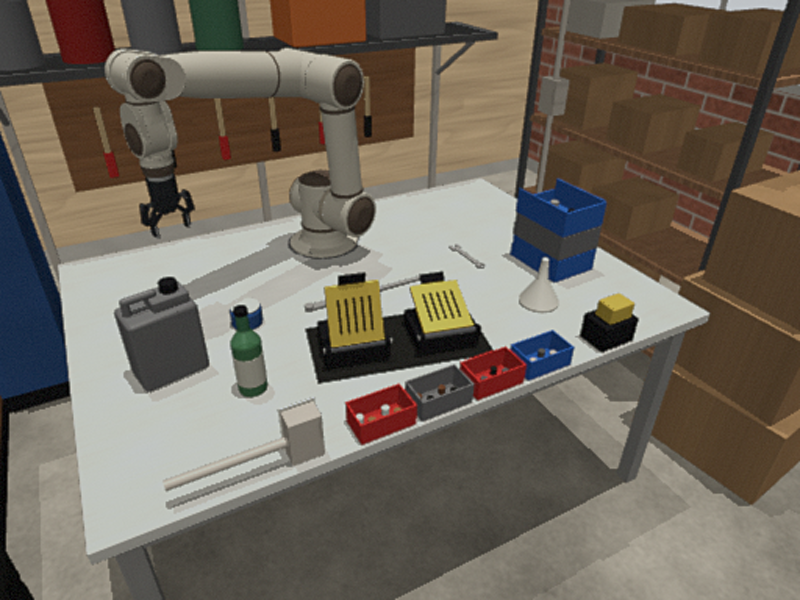

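View pics/top0.png

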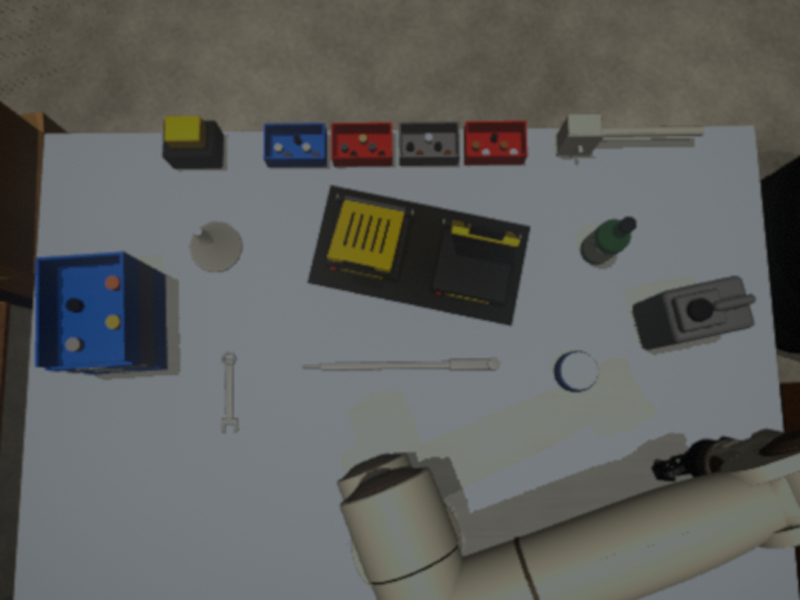

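The scene view shows the twin, standing, at about (353,315), and the ajar light at about (443,305). In the top view the ajar light is on the left at (367,235) and the twin on the right at (480,255). Next I'll measure the yellow panels and the mat.

```bash
python3 - <<'E'
from h import *
import pickle
fs=pickle.load(open('f0.pkl','rb'))
ims=[]
for n,box in(("scene",(190,165,320,245)),("top",(190,110,350,215))):
    im=fs[n]['color']; hsv=cv2.cvtColor(im,cv2.COLOR_BGR2HSV)
    m=cv2.inRange(hsv,(22,120,50),(35,255,255)); m=cv2.morphologyEx(m,cv2.MORPH_CLOSE,np.ones((5,5)))
    for c in cv2.findContours(m,0,2)[0]:
        if cv2.contourArea(c)>40: print(n,cv2.contourArea(c),cv2.approxPolyDP(cv2.convexHull(c),2.0,True)[:,0].tolist())
    x0,y0,x1,y1=box
    ims.append(cv2.resize(im[y0:y1,x0:x1],(800,int(800*(y1-y0)/(x1-x0))),interpolation=cv2.INTER_CUBIC))
    cv2.imwrite(f'pics/c_{n}.png',ims[-1])
f=fs['top']
s=512/800
for c in((331,186),(530,227),(512,325),(308,282)): print(onplane(f,np.array(c)*s,0.004).round(4))
E
```

```text
scene 308.0 [[396, 188], [405, 194], [404, 201], [390, 207], [381, 199], [384, 192]]
scene 928.5 [[303, 207], [270, 212], [263, 184], [291, 179]]
scene 1278.0 [[241, 179], [246, 216], [211, 221], [208, 184]]
top 197.5 [[289, 142], [326, 148], [332, 156], [289, 149]]
top 1711.0 [[220, 128], [258, 136], [250, 171], [243, 178], [220, 173], [209, 164]]
top 427.0 [[127, 74], [128, 93], [109, 93], [105, 89], [107, 74]]
[0.8087 0.1627 0.004 ]
[ 0.704  -0.3016  0.004 ]
[ 0.4747 -0.2511  0.004 ]
[0.5801 0.2152 0.004 ]
```

View pics/c_scene.png

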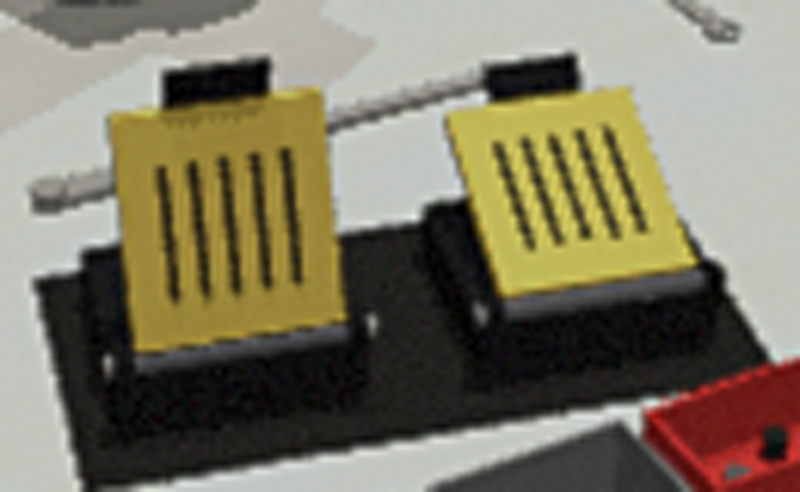

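View pics/c_top.png

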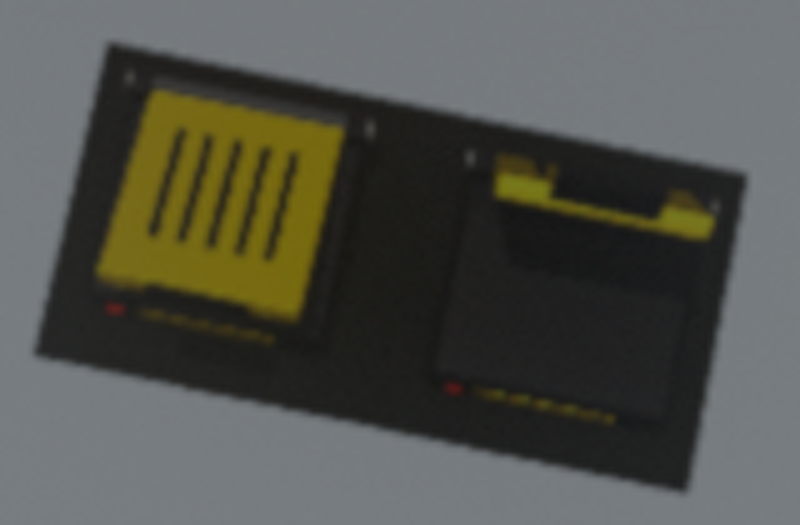

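The crops show clear panel corners, with the hinge-cheek screws as bright dots. In the scene crop the twin's back face is (108,115),(322,88),(345,322),(135,352), and the ajar one's is (447,112),(635,88),(695,265),(507,297). I'll triangulate these points.

```bash
python3 - <<'E'
from h import *
import pickle
fs=pickle.load(open('f0.pkl','rb')); S,T=fs['scene'],fs['top']
k=800/130
s=lambda u,v:np.array([190+(u+.5)/k-.5,165+(v+.5)/k-.5]); t=lambda u,v:np.array([190+(u+.5)/5-.5,110+(v+.5)/5-.5])
D={'A screwR':((482,312),(370,127)) and None}
P={}
for n,a,b in [
 ('A freeR',(447,112),(302,316)),('A freeL',(635,88),(97,277)),('A hingeL',(695,267),(152,90)),('A hingeR',(507,297),(345,125)),
 ('W freeR',(108,115),(713,212)),('W freeL',(322,88),(497,172)),
 ('W scrR',(108,360),(714,205)),('W scrL',(372,322),(470,157)),('A scrR',(482,312),(370,127)),('A scrL',(715,272),(130,77))]:
    p,e=tri(S,s(*a),T,t(*b)); P[n]=p; print(n,p.round(4),'gap',e.round(4))
c=[onplane(T,t(*q),.004) for q in((110,42),(747,175),(688,491),(37,353))]
u=(c[0]+c[1]-c[2]-c[3])/2; v=(c[0]+c[3]-c[1]-c[2])/2
print('mat',np.mean(c,0).round(4),np.linalg.norm(u),np.linalg.norm(v),np.arctan2(u[1],u[0]),np.arctan2(-v[0],v[1]))
yaw=np.arctan2(-v[0],v[1]); ex=np.array([np.cos(yaw),np.sin(yaw),0]);ey=np.array([-ex[1],ex[0],0]); M=np.mean(c,0)
for n,p in P.items(): print(n,'local',((p-M)@ex).round(4),((p-M)@ey).round(4),p[2].round(4))
E
```

```text
A freeR [0.5839 0.0268 0.1251] gap 0.007
A freeL [0.6132 0.1641 0.1218] gap 0.0081
A hingeL [0.7565 0.1282 0.0682] gap 0.001
A hingeR [ 0.7296 -0.0055  0.0708] gap 0.0043
W freeR [ 0.6263 -0.2349  0.2221] gap 0.0006
W freeL [ 0.6544 -0.1007  0.2194] gap 0.0004
W scrR [ 0.6687 -0.2633  0.0691] gap 0.0015
W scrL [ 0.7065 -0.0936  0.0655] gap 0.0027
A scrR [ 0.7294 -0.0237  0.0646] gap 0.0031
A scrL [0.7656 0.1417 0.0659] gap 0.0041
mat [ 0.644  -0.0428  0.004 ] 0.23711112357034006 0.4767512435310076 -0.22034019503024901 -0.2239671065845291
A freeR local -0.074 0.0545 0.1251
A freeL local -0.0759 0.1949 0.1218
A hingeL local 0.0718 0.1917 0.0682
A hingeR local 0.0752 0.0553 0.0708
W freeR local 0.0255 -0.1913 0.2221
W freeL local 0.023 -0.0541 0.2194
W scrR local 0.0731 -0.2095 0.0691
W scrL local 0.0723 -0.0356 0.0655
A scrR local 0.0791 0.0376 0.0646
A scrL local 0.0776 0.2068 0.0659
```

```bash
cat >> h.py <<'E'
M=np.array([.644,-.0428,.004]); yaw=-.2225
ex=np.array([np.cos(yaw),np.sin(yaw),0]);ey=np.array([-ex[1],ex[0],0]);ez=np.array([0,0,1.])
H=M+.075*ex+.1247*ey; H[2]=.062
def tool(a):  # pitch a below horizontal, x fwd/up, y along -ey
    z=np.cos(a)*ex-np.sin(a)*ez; y=-ey; return np.c_[np.cross(y,z),y,z]
def pt(th,r,n): return H+(-r*np.cos(th)+n*np.sin(th))*ex+(r*np.sin(th)+n*np.cos(th))*ez
def under(th,a,back=0,gap=0,half=.011,tip=.012): # TCP so finger touches lip underside
    b=np.radians(34); c=pt(th,.180-(half+gap)*-np.sin(b),.007-(half+gap)*np.cos(b))
    return c+tool(a)[:,2]*(tip-back)
def go(p,a,say=''):
    s=robot.sense();R0=R.from_rotvec(s['ee_rot']).as_matrix()
    d=R0.T@(np.array(p)-s['tcp_pos']); w=R.from_matrix(R0.T@tool(a)).as_rotvec()/np.pi
    print(say,'t',round(s['t'],2),'tcp',np.round(s['tcp_pos'],4),'F',np.round(s['contact_force'],1),'to',np.round(p,4),'| shift',np.round(d,4),'turn',np.round(w,4))
E
python3 - <<'E'
from h import *
print('H',H)
a=np.radians(90)
go([.36,-.22,.28],a,'via1'); go([.43,.02,.26],a,'via2')
for b,g in((.07,.03),(0,.015),(0,0)): print(b,g,under(.34,.93,b,g))
E
```

```text
H [0.74466855 0.06227585 0.062     ]
via1 t 0.1 tcp [ 0.1977 -0.513   0.2029] F [ 0.3  0.1 -0.2] to [ 0.36 -0.22  0.28] | shift [ 0.2568 -0.2151 -0.0768] turn [-4.000e-04  1.000e-04  1.879e-01]
via2 t 0.1 tcp [ 0.1977 -0.513   0.2029] F [ 0.3  0.1 -0.2] to [0.43 0.02 0.26] | shift [ 0.4084 -0.4139 -0.0566] turn [-4.000e-04  1.000e-04  1.879e-01]
0.07 0.03 [0.51547556 0.11412982 0.150722  ]
0 0.015 [0.56804999 0.10223507 0.10353504]
0 0 [0.57980765 0.09957495 0.11246147]
```

>>> {"method": "carry_out", "body": {"motion": "0.13 -0.107 -0.077 0 0 0.094 1; 0.257 -0.215 -0.077 0 0 0.188 1; 0.257 -0.215 -0.077 0 0 0.188 1; 0.257 -0.215 -0.077 0 0 0.188 1; 0.257 -0.215 -0.077 0 0 0.188 1", "force": 30}}

```text
t: 0.6
tcp_pos: [0.3103, -0.3102, 0.2603]
ee_rot: [-3.121, 0.358, 0.001]
contact_force: [1.4, -0.0, 0.7]
opening: 0.0125
grip_force: 0.0
```

>>> {"method": "carry_out", "body": {"motion": "0.257 -0.215 0 0 0 0 1; 0 0 0 0 0 0 1"}}

```text
t: 0.8
tcp_pos: [0.3217, -0.3024, 0.2589]
ee_rot: [-3.124, 0.308, -0.002]
contact_force: [-1.5, -2.1, -1.4]
opening: -0.0004
grip_force: 0.0
```

```bash
python3 - <<'E'
from h import *
go([.40,-.05,.27],1.57,'via'); go([.47,.12,.22],.93,'pre')
E
```

```text
via t 0.8 tcp [ 0.3217 -0.3024  0.2589] F [-1.5 -2.1 -1.4] to [ 0.4  -0.05  0.27] | shift [ 0.0276 -0.2629 -0.0103] turn [-0.001   0.      0.0083]
pre t 0.8 tcp [ 0.3217 -0.3024  0.2589] F [-1.5 -2.1 -1.4] to [0.47 0.12 0.22] | shift [ 0.063  -0.4431  0.0403] turn [-0.0036  0.2037  0.0077]
```

>>> {"method": "carry_out", "body": {"motion": "0.028 -0.263 -0.01 0 0.1 0.008 1; 0.028 -0.263 -0.01 0 0.1 0.008 1; 0.028 -0.263 -0.01 0 0.1 0.008 1; 0.028 -0.263 -0.01 0 0.1 0.008 1; 0.028 -0.263 -0.01 0 0.1 0.008 1"}}

```text
t: 1.3
tcp_pos: [0.3835, -0.0945, 0.2697]
ee_rot: [3.046, -0.375, 0.488]
contact_force: [2.1, -0.7, 0.6]
opening: -0.0001
grip_force: 0.0
```

```bash
python3 - <<'E'
from h import *
go([.46,.127,.2],.93,'pre');print(robot.sense()['qpos'])
E
```

```text
pre t 1.3 tcp [ 0.3835 -0.0945  0.2697] F [ 2.1 -0.7  0.6] to [0.46  0.127 0.2  ] | shift [-0.0023 -0.2331  0.0737] turn [ 0.002   0.1031 -0.0067]
[-0.24505835 -0.58083082 -0.27060573  1.56408499  0.00434878  3.14194227]
```

q6 is at its limit, so I'll switch to the half-turned tool (y along +ey).

```bash
sed -i 's/y=-ey; return/y=ey; return/' h.py; python3 - <<'E'
from h import *
s=robot.sense();print(s['tcp_pos'])
R0=R.from_rotvec(s['ee_rot']).as_matrix();print(R0.round(3))
E
```

```text
[ 0.38345512 -0.09449451  0.2697228 ]
[[ 0.922 -0.242  0.303]
 [-0.231 -0.97  -0.071]
 [ 0.312 -0.004 -0.95 ]]
```

>>> {"method": "carry_out", "body": {"motion": "0 0 0 0 0 -0.24 1; 0 0 0 0 0 -0.24 1; 0 0 0 0 0 -0.24 1; 0 0 0 0 0 -0.24 1; 0 0 0 0 0 -0.24 1"}}

```text
t: 1.8
tcp_pos: [0.3839, -0.0957, 0.2689]
ee_rot: [2.871, 0.75, 0.415]
contact_force: [-0.2, -0.0, 0.7]
opening: 0.0003
grip_force: 0.0
```

>>> {"method": "carry_out", "body": {"motion": "0 0 0 0 0 -0.24 1; 0 0 0 0 0 -0.24 1; 0 0 0 0 0 -0.24 1; 0 0 0 0 0 -0.24 1; 0 0 0 0 0 -0.24 1"}}

```text
t: 2.3
tcp_pos: [0.3839, -0.0959, 0.2689]
ee_rot: [2.334, 1.702, 0.298]
contact_force: [0.1, -0.2, 0.1]
opening: 0.0001
grip_force: 0.0
```

>>> {"method": "carry_out", "body": {"motion": "0 0 0 0 0 -0.24 1; 0 0 0 0 0 -0.24 1; 0 0 0 0 0 -0.24 1; 0 0 0 0 0 -0.24 1; 0 0 0 0 0 -0.24 1"}}

```text
t: 2.8
tcp_pos: [0.3838, -0.0959, 0.2689]
ee_rot: [1.523, 2.399, 0.148]
contact_force: [0.6, -0.2, -0.3]
opening: 0.0003
grip_force: 0.0
```

```bash
python3 - <<'E'
from h import *
go([.46,.127,.2],.93,'pre');print(robot.sense()['qpos'])
E
```

```text
pre t 2.8 tcp [ 0.3838 -0.0959  0.2689] F [ 0.6 -0.2 -0.3] to [0.46  0.127 0.2  ] | shift [0.1832 0.1462 0.0728] turn [-0.0479 -0.0965 -0.2864]
[-0.24968947 -0.57619879 -0.2688871   1.56456673  0.00617288  0.88248326]
```

>>> {"method": "carry_out", "body": {"motion": "0.183 0.146 0.073 -0.048 -0.097 -0.286 1; 0.183 0.146 0.073 -0.048 -0.097 -0.286 1; 0.183 0.146 0.073 -0.048 -0.097 -0.286 1; 0.183 0.146 0.073 -0.048 -0.097 -0.286 1; 0.183 0.146 0.073 -0.048 -0.097 -0.286 1"}}

```text
t: 3.3
tcp_pos: [0.4574, 0.1163, 0.204]
ee_rot: [0.616, 2.51, -0.031]
contact_force: [1.5, -0.7, -0.2]
opening: -0.0
grip_force: 0.0
```

```bash
python3 - <<'E'
from h import *
go(under(.34,.93,.06,.03),.93,'pre');print(robot.sense()['qpos'])
E
```

```text
pre t 3.3 tcp [0.4574 0.1163 0.204 ] F [ 1.5 -0.7 -0.2] to [0.5213 0.1128 0.1427] | shift [-0.0172  0.0182  0.085 ] turn [-0.0134 -0.0252 -0.079 ]
[ 0.49869109 -0.58178998 -0.47685985  1.25866352 -0.38209484  0.89821569]
```

>>> {"method": "carry_out", "body": {"motion": "-0.017 0.018 0.085 -0.013 -0.025 -0.079 1; -0.017 0.018 0.085 -0.013 -0.025 -0.079 1; -0.017 0.018 0.085 -0.013 -0.025 -0.079 1; -0.017 0.018 0.085 -0.013 -0.025 -0.079 1"}}

```text
t: 3.7
tcp_pos: [0.5201, 0.11, 0.1418]
ee_rot: [0.289, 2.493, -0.094]
contact_force: [0.1, 0.1, 1.0]
opening: 0.0
grip_force: 0.0
```

```bash
python3 - <<'E'
from h import *
go(under(.34,.93,0,.02),.93,'in'); go(under(.34,.93,0,.0),.93,'touch')
for f in [robot.grab_frame('scene'),robot.grab_frame('top')]:
    print(proj(f,under(.34,.93,.06,.03)).round(1))
    u=proj(f,H-.15*ex).astype(int); c=f['color'][u[1]-60:u[1]+50,u[0]-60:u[0]+60]
    cv2.imwrite('pics/p%d.png'%(f['pose'][0][3]>1),cv2.resize(c,(480,440),interpolation=cv2.INTER_CUBIC))
cv2.imwrite('pics/pre.png',np.hstack([cv2.resize(cv2.imread('pics/p%d.png'%i),(400,367)) for i in(1,0)]))
E
```

```text
in t 3.7 tcp [0.5201 0.11   0.1418] F [0.1 0.1 1. ] to [0.5641 0.1031 0.1006] | shift [-0.0113  0.0034  0.0595] turn [-0.0014 -0.0019 -0.0021]
touch t 3.7 tcp [0.5201 0.11   0.1418] F [0.1 0.1 1. ] to [0.5798 0.0996 0.1125] | shift [-0.0313  0.0035  0.0595] turn [-0.0014 -0.0019 -0.0021]
[271.5 168.3]
[222.9 190.5]
```

View pics/pre.png

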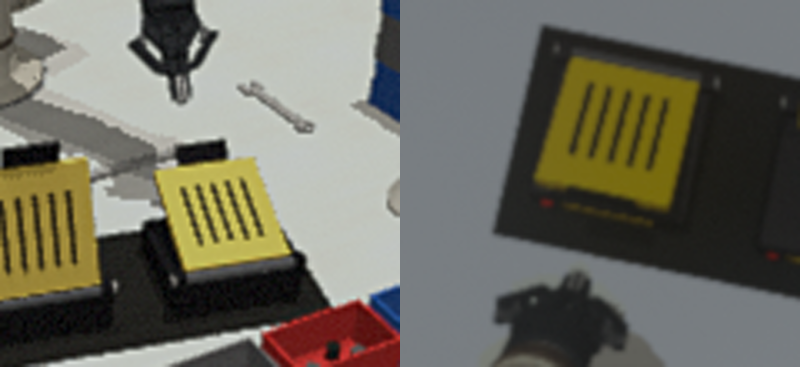

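The fingertip (top crop at about (575,272)) is lined up before the lip at about (608,195). I'll go under the lip and then raise it.

>>> {"method": "carry_out", "body": {"motion": "-0.011 0.003 0.03 0 0 0 1; -0.011 0.003 0.06 0 0 0 1; -0.011 0.003 0.06 0 0 0 1; -0.026 0.003 0.06 0 0 0 1; -0.026 0.003 0.06 0 0 0 1"}}

```text
t: 4.3
tcp_pos: [0.5781, 0.1004, 0.1134]
ee_rot: [0.289, 2.487, -0.091]
contact_force: [0.4, -0.4, 0.2]
opening: 0.0001
grip_force: 0.0
```

```bash
python3 - <<'E'
from h import *
go(under(.34,.93),.93,'touch')
for th in(.4,.5,.6,.7,.8): go(under(th,min(th+.593,1.5)),min(th+.593,1.5),th)
E
```

```text
touch t 4.3 tcp [0.5781 0.1004 0.1134] F [ 0.4 -0.4  0.2] to [0.5798 0.0996 0.1125] | shift [-0.001  -0.0005  0.0018] turn [-0.0007 -0.0002 -0.0026]
0.4 t 4.3 tcp [0.5781 0.1004 0.1134] F [ 0.4 -0.4  0.2] to [0.583  0.0988 0.1225] | shift [-0.0096 -0.0004 -0.0042] turn [-0.0006  0.0199 -0.0026]
0.5 t 4.3 tcp [0.5781 0.1004 0.1134] F [ 0.4 -0.4  0.2] to [0.5897 0.0973 0.1387] | shift [-0.0248 -0.0003 -0.0132] turn [-0.0005  0.0517 -0.0027]
0.6 t 4.3 tcp [0.5781 0.1004 0.1134] F [ 0.4 -0.4  0.2] to [0.598  0.0955 0.1542] | shift [-0.0408 -0.0002 -0.0205] turn [-0.0003  0.0835 -0.0027]
0.7 t 4.3 tcp [0.5781 0.1004 0.1134] F [ 0.4 -0.4  0.2] to [0.6077 0.0933 0.1688] | shift [-0.0575 -0.     -0.0262] turn [-0.0002  0.1153 -0.0027]
0.8 t 4.3 tcp [0.5781 0.1004 0.1134] F [ 0.4 -0.4  0.2] to [0.6188 0.0908 0.1822] | shift [-0.0747  0.0001 -0.0303] turn [-1.000e-04  1.472e-01 -2.700e-03]
```

>>> {"method": "carry_out", "body": {"motion": "-0.01 0 -0.004 0 0.02 0 1; -0.017 0 -0.009 0 0.036 0 1; -0.025 0 -0.013 0 0.052 0 1; -0.033 0 -0.017 0 0.068 0 1; -0.041 0 -0.021 0 0.084 0 1"}}

```text
t: 4.8
tcp_pos: [0.5964, 0.096, 0.1534]
ee_rot: [0.318, 2.752, -0.057]
contact_force: [0.6, 0.2, 0.2]
opening: 0.0
grip_force: 0.0
```

```bash
cat > ang.py <<'E'
from h import *
import sys
f=robot.grab_frame('scene'); im=f['color']
hsv=cv2.cvtColor(im,cv2.COLOR_BGR2HSV)
m=cv2.inRange(hsv,(22,120,50),(35,255,255)); m=cv2.morphologyEx(m,cv2.MORPH_CLOSE,np.ones((5,5)))
k=800/130
for c in cv2.findContours(m,0,2)[0]:
    if cv2.contourArea(c)<500: continue
    q=cv2.approxPolyDP(cv2.convexHull(c),2.5,True)[:,0].astype(float)
    q=q[np.argsort(q[:,1])][:2]; q=q[np.argsort(q[:,0])]  # free-edge corners R,L
    yc=.1247 if q.mean(0)[0]>255 else -.1227
    for p,off in zip(q,(-.069,.069)):
        o,d=ray(f,p); t=(yc+off-(o-M)@ey)/(d@ey); X=o+t*d
        x=(X-M)@ex-.075; z=X[2]-.062
        print('ajar' if yc>0 else 'twin',p,'r',round(np.hypot(x,z),4),'theta',round(np.arctan2(z,-x)-.0485,3))
cv2.imwrite('pics/%s.png'%sys.argv[1],cv2.resize(im[140:245,190:330],(800,600),interpolation=cv2.INTER_CUBIC))
E
python3 ang.py a1; python3 - <<'E'
from h import *
for th in(.6,.7,.8,.9,1.0): go(under(th,min(th+.593,1.5)),min(th+.593,1.5),th)
E
```

```text
ajar [263. 183.] r 0.1488 theta 0.475
ajar [291. 179.] r 0.1672 theta 0.293
twin [208. 184.] r 0.1743 theta 1.383
twin [241. 179.] r 0.1619 theta 1.071
0.6 t 4.85 tcp [0.5981 0.0959 0.1552] F [-4.  -1.7 -0.1] to [0.598  0.0955 0.1542] | shift [ 0.0004 -0.0005  0.0009] turn [-0.     -0.0016 -0.0025]
0.7 t 4.85 tcp [0.5981 0.0959 0.1552] F [-4.  -1.7 -0.1] to [0.6077 0.0933 0.1688] | shift [-0.0141 -0.0003 -0.009 ] turn [ 0.0001  0.0302 -0.0025]
0.8 t 4.85 tcp [0.5981 0.0959 0.1552] F [-4.  -1.7 -0.1] to [0.6188 0.0908 0.1822] | shift [-0.0296 -0.0002 -0.0175] turn [ 0.0002  0.062  -0.0025]
0.9 t 4.85 tcp [0.5981 0.0959 0.1552] F [-4.  -1.7 -0.1] to [0.6311 0.088  0.1945] | shift [-0.0459 -0.0001 -0.0243] turn [ 0.0004  0.0939 -0.0025]
1.0 t 4.85 tcp [0.5981 0.0959 0.1552] F [-4.  -1.7 -0.1] to [0.6457 0.0847 0.2055] | shift [-0.0638  0.     -0.0291] turn [ 0.0004  0.0961 -0.0025]
```

View pics/a1.png

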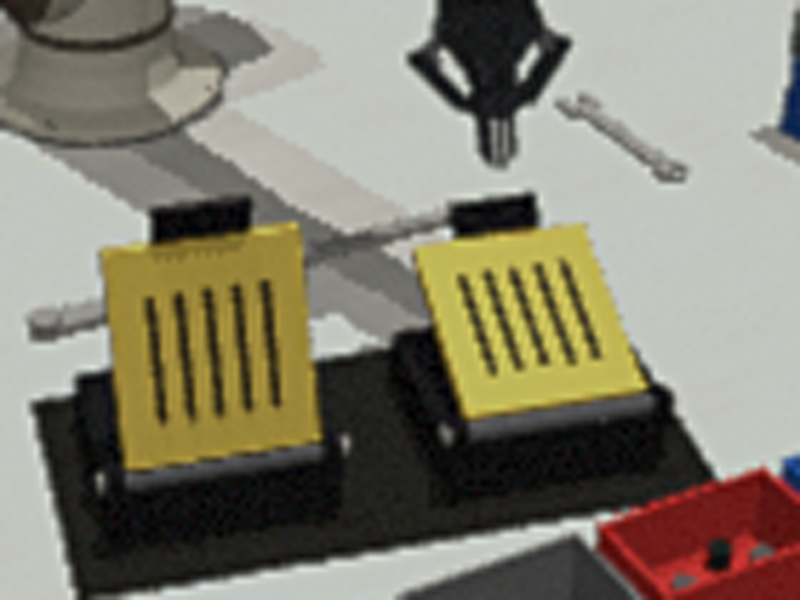

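```bash
python3 - <<'E'
from h import *
f=robot.grab_frame('scene');s=robot.sense();print(s['t'],s['tcp_pos'],s['contact_force'],s['tau'])
Rt=R.from_rotvec(s['ee_rot']).as_matrix()
print(proj(f,s['tcp_pos']),proj(f,s['tcp_pos']-.07*Rt[:,2]), 'lip .34',proj(f,pt(.34,.191,.019)),'free',proj(f,pt(.34,.165,.008)+.069*ey))
im=f['color'];cv2.imwrite('pics/a2.png',cv2.resize(im[100:245,190:330],(560,580),interpolation=cv2.INTER_CUBIC))
g=robot.grab_frame('top');u=proj(g,s['tcp_pos']);print(u)
cv2.imwrite('pics/a3.png',np.hstack([cv2.imread('pics/a2.png')[:,:400],cv2.resize(g['color'][110:255,190:290],(400,580))]))
E
python3 ang.py a4
```

```text
4.9 [0.59806449 0.09583035 0.15417534] [-0.69324003  0.5191316  -0.29260865] [ -0.58941443 -38.66889238  51.81946993  -2.41268791  -0.16013588
  -0.12050624]
[277.08857083 174.79903756] [275.84149764 158.76066419] lip .34 [275.26281313 174.2351818 ] free [291.4473546  178.27821905]
[227.77156179 166.62177761]
ajar [263. 183.] r 0.1488 theta 0.475
ajar [291. 179.] r 0.1672 theta 0.293
twin [208. 184.] r 0.1743 theta 1.383
twin [241. 179.] r 0.1619 theta 1.071
```

View pics/a3.png

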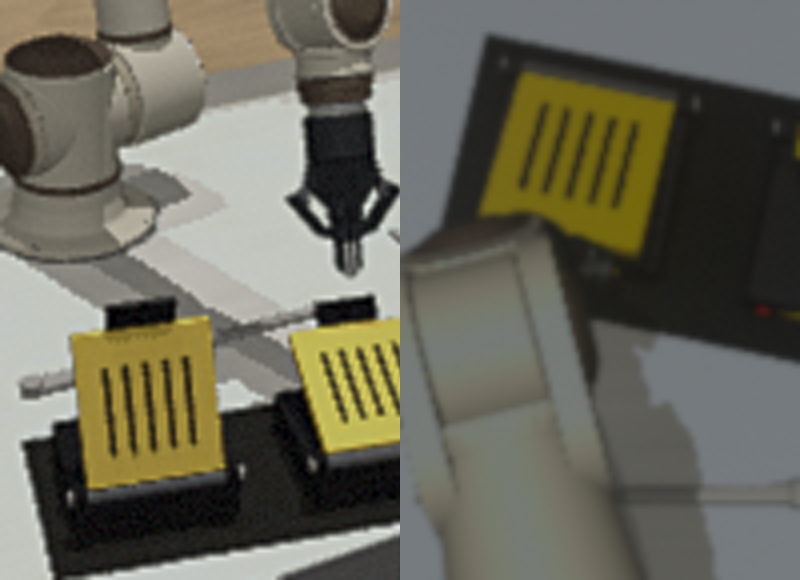

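```bash
python3 - <<'E'
from h import *
import pickle
fs=pickle.load(open('f0.pkl','rb'))
for n in fs:
    f=fs[n]; print(n,(proj(f,[.1977,-.513,.203])*1.5625).round(1),(proj(f,[.1977,-.513,.216])*1.5625).round(1),(proj(f,[.1977,-.513,.316])*1.5625).round(1))
    u=proj(f,H-.15*ex).astype(int); p=proj(f,[.5201,.11,.1418]); print('pre crop', (p-u+60)*400/120+(0 if n=='scene' else np.array([400,0])))
s=robot.sense();f=fs['scene'];Rt=R.from_rotvec(s['ee_rot']).as_matrix()
for b in(0,.01,.02,.03): print(b,proj(f,s['tcp_pos']-b*Rt[:,2]))
E
```

```text
scene [174.4 244.2] [173.5 240.1] [166.1 207.2]
pre crop [182.73080248 121.74455864]
top [669.4 454. ] [672.1 454.6] [694.5 458.8]
pre crop [582.46970274 266.15665732]
0 [276.8706896  175.12829222]
0.01 [276.69697807 172.85900195]
0.02 [276.52280948 170.58374097]
0.03 [276.34818204 168.30248568]
```

```bash
python3 - <<'E'
from h import *
import pickle
fs=pickle.load(open('f0.pkl','rb'));S,T=fs['scene'],fs['top'];p0=np.array([.5201,.11,.1418])
im=cv2.imread('pics/p0.png');
uS=proj(S,H-.15*ex).astype(int);uT=proj(T,H-.15*ex).astype(int)
for a,b in(((180,103),(575,269)),((180,101),(577,272))):
    p,e=tri(S,uS-60+np.array(a)/3.333-.35,T,uT-60+(np.array(b)-[400,0])/3.333-.35)
    d=p-p0; print(p.round(4),e.round(4),'diff',d.round(4),'tool',(tool(.93).T@d).round(4))
# start, open finger tips in 800px pictures
p,e=tri(S,np.array((171,229))/1.5625,T,np.array((664,470))/1.5625); print('start',p,e)
E
```

```text
[0.5124 0.1125 0.1687] 0.0088 diff [-0.0077  0.0025  0.0269] tool [-0.0096  0.0007 -0.0264]
[0.51   0.1119 0.1705] 0.0054 diff [-0.0101  0.0019  0.0287] tool [-0.0089 -0.0003 -0.0291]
start [ 0.16755044 -0.50058614  0.23122279] 0.021086379640811045
```

The pictures show the panel unmoved: the real fingertips end about 26 mm higher than the sensed TCP suggests. I'll correct for that, back out and go in lower.

```bash
cat >> h.py <<'E'
off=.026*ez-.005*ex   # actual tip - sensed TCP
E
python3 - <<'E'
from h import *
s=robot.sense()
go(s['tcp_pos']-.08*ex+.02*ez,.93,'back'); go(under(.34,.93,.06,.025)-off,.93,'pre'); go(under(.34,.93,0,.025)-off,.93,'in'); go(under(.34,.93)-off,.93,'touch')
E
```

```text
back t 5.0 tcp [0.5965 0.0958 0.1517] F [-0.1 -0.4  0.1] to [0.5185 0.1134 0.1717] | shift [ 0.0672 -0.0005 -0.0479] turn [-0.0008 -0.0849 -0.002 ]
pre t 5.0 tcp [0.5965 0.0958 0.1517] F [-0.1 -0.4  0.1] to [0.5301 0.1108 0.1197] | shift [ 0.0751 -0.0005  0.0049] turn [-0.0008 -0.0849 -0.002 ]
in t 5.0 tcp [0.5965 0.0958 0.1517] F [-0.1 -0.4  0.1] to [0.5651 0.1029 0.0716] | shift [ 0.0593 -0.0003  0.0628] turn [-0.0008 -0.0849 -0.002 ]
touch t 5.0 tcp [0.5965 0.0958 0.1517] F [-0.1 -0.4  0.1] to [0.5847 0.0985 0.0865] | shift [ 0.0351 -0.0001  0.0563] turn [-0.0008 -0.0849 -0.002 ]
```

>>> {"method": "carry_out", "body": {"motion": "0.034 0 -0.024 0 -0.042 0 1; 0.067 0 -0.048 0 -0.085 0 1; 0.067 0 -0.048 0 -0.085 0 1; 0.075 0 0.005 0 -0.085 0 1; 0.075 0 0.005 0 -0.085 0 1"}}

```text
t: 5.5
tcp_pos: [0.5268, 0.1106, 0.1129]
ee_rot: [0.283, 2.493, -0.097]
contact_force: [-1.7, -0.2, -0.4]
opening: 0.0002
grip_force: 0.0
```

```bash
python3 - <<'E'
from h import *
go(under(.34,.93,.06,.025)-off,.93,'pre'); go(under(.34,.93,0,.025)-off,.93,'in'); go(under(.34,.93,0,.008)-off,.93,'touch')
f=robot.grab_frame('scene');g=robot.grab_frame('top');s=robot.sense()
print('scene',(proj(f,s['tcp_pos'])-[190,100])*4,(proj(f,s['tcp_pos']+off)-[190,100])*4)
print('top',(proj(g,s['tcp_pos'])-[190,110])*4+[400,0],(proj(g,s['tcp_pos']+off)-[190,110])*4+[400,0])
cv2.imwrite('pics/b1.png',np.hstack([cv2.resize(f['color'][100:245,220:320],(400,580)),cv2.resize(g['color'][110:255,190:290],(400,580))]))
E
```

```text
pre t 5.5 tcp [0.5268 0.1106 0.1129] F [-1.7 -0.2 -0.4] to [0.5301 0.1108 0.1197] | shift [-0.0066  0.001  -0.0035] turn [-0.0016 -0.0018 -0.0007]
in t 5.5 tcp [0.5268 0.1106 0.1129] F [-1.7 -0.2 -0.4] to [0.5651 0.1029 0.0716] | shift [-0.0069  0.0013  0.0565] turn [-0.0016 -0.0018 -0.0007]
touch t 5.5 tcp [0.5268 0.1106 0.1129] F [-1.7 -0.2 -0.4] to [0.5784 0.0999 0.0817] | shift [-0.0239  0.0013  0.0564] turn [-0.0016 -0.0018 -0.0007]
scene [327.34304233 295.6710647 ] [326.75017183 273.57903706]
top [535.84742499 316.88336318] [532.30706248 317.89736875]
```

View pics/b1.png

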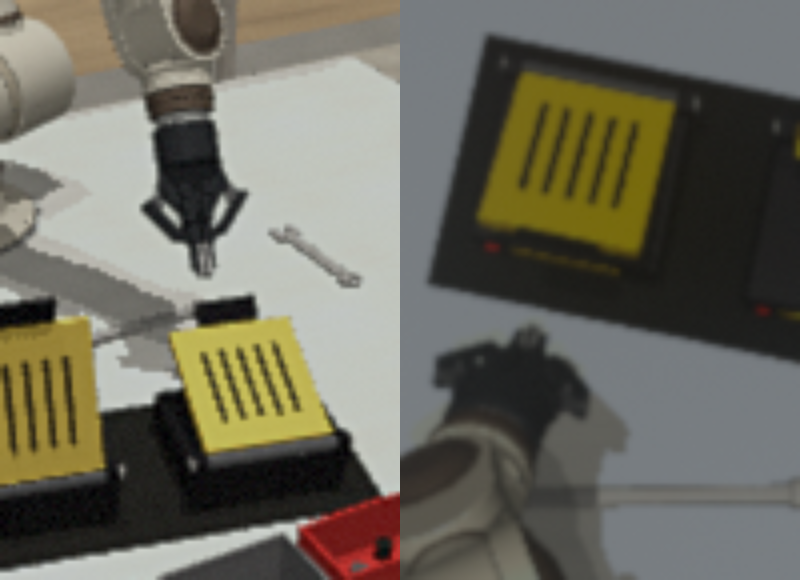

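The tip shows at scene (205,275) and top (530,327), which fits a tip about 28 mm short along the tool axis. I'll use that and slide under.

```bash
cat >> h.py <<'E'
def T(th,a=None,back=0,gap=0,tip=.014):
    a=min(th+.593,1.5) if a is None else a
    return under(th,a,back,gap,tip=tip)+.027*tool(a)[:,2], a
E
python3 - <<'E'
from h import *
go(*T(.34,.93,.05,.015),'pre'); go(*T(.34,.93,0,.015),'in'); go(*T(.34,.93,0,.0),'touch'); go(*T(.45),'.45')
E
```

```text
pre t 5.6 tcp [0.5292 0.1109 0.1181] F [ 0.3 -0.8  0.8] to [0.5558 0.105  0.1204] | shift [-0.0232  0.0003  0.0144] turn [-0.0013 -0.0007 -0.0015]
in t 5.6 tcp [0.5292 0.1109 0.1181] F [ 0.3 -0.8  0.8] to [0.585  0.0984 0.0803] | shift [-0.0234  0.0005  0.0644] turn [-0.0013 -0.0007 -0.0015]
touch t 5.6 tcp [0.5292 0.1109 0.1181] F [ 0.3 -0.8  0.8] to [0.5967 0.0957 0.0892] | shift [-0.0384  0.0006  0.0644] turn [-0.0013 -0.0007 -0.0015]
.45 t 5.6 tcp [0.5292 0.1109 0.1181] F [ 0.3 -0.8  0.8] to [0.6004 0.0949 0.1056] | shift [-0.0512  0.0006  0.0535] turn [-0.0012  0.0353 -0.0016]
```

>>> {"method": "carry_out", "body": {"motion": "-0.012 0 0.03 0 0 0 1; -0.014 0 0.064 0 0 0 1; -0.023 0 0.064 0 0 0 1; -0.031 0 0.064 0 0 0 1; -0.038 0 0.064 0 0 0 1"}}

```text
t: 6.1
tcp_pos: [0.5985, 0.0959, 0.0937]
ee_rot: [0.287, 2.485, -0.093]
contact_force: [-0.4, -0.0, -0.1]
opening: -0.0002
grip_force: 0.0
```

```bash
python3 ang.py b2; python3 - <<'E'
from h import *
for th in(.34,.4,.5,.6,.7,.8): go(*T(th),th)
E
```

```text
ajar [262. 184.] r 0.1556 theta 0.351
ajar [291. 179.] r 0.1672 theta 0.293
twin [208. 184.] r 0.1743 theta 1.383
twin [241. 179.] r 0.1619 theta 1.071
0.34 t 6.15 tcp [0.5991 0.0959 0.0942] F [ 0.  -0.1 -0.1] to [0.5966 0.0958 0.0891] | shift [ 0.0049 -0.0007  0.0027] turn [-0.0006  0.0017 -0.0021]
0.4 t 6.15 tcp [0.5991 0.0959 0.0942] F [ 0.  -0.1 -0.1] to [0.5985 0.0954 0.0982] | shift [-0.002  -0.0007 -0.0034] turn [-0.0006  0.0208 -0.0021]
0.5 t 6.15 tcp [0.5991 0.0959 0.0942] F [ 0.  -0.1 -0.1] to [0.6027 0.0944 0.113 ] | shift [-0.0144 -0.0006 -0.0126] turn [-0.0004  0.0526 -0.0022]
0.6 t 6.15 tcp [0.5991 0.0959 0.0942] F [ 0.  -0.1 -0.1] to [0.6084 0.0931 0.1273] | shift [-0.0276 -0.0005 -0.0206] turn [-0.0003  0.0845 -0.0022]
0.7 t 6.15 tcp [0.5991 0.0959 0.0942] F [ 0.  -0.1 -0.1] to [0.6154 0.0915 0.1409] | shift [-0.0415 -0.0005 -0.0272] turn [-0.0002  0.1163 -0.0022]
0.8 t 6.15 tcp [0.5991 0.0959 0.0942] F [ 0.  -0.1 -0.1] to [0.6238 0.0896 0.1537] | shift [-0.056  -0.0004 -0.0323] turn [-1.000e-04  1.481e-01 -2.200e-03]
```

>>> {"method": "carry_out", "body": {"motion": "-0.002 -0.001 -0.003 0 0.02 0 1; -0.008 -0.001 -0.008 0 0.036 0 1; -0.014 -0.001 -0.013 0 0.053 0 1; -0.021 -0.001 -0.017 0 0.068 0 1; -0.028 -0.001 -0.021 0 0.084 0 1"}}

```text
t: 6.65
tcp_pos: [0.6054, 0.0929, 0.1253]
ee_rot: [0.315, 2.753, -0.058]
contact_force: [-6.0, 0.9, -0.7]
opening: -0.0
grip_force: 3.3
```

```bash
python3 ang.py b3; python3 - <<'E'
from h import *
for th in(.6,.7,.8,.9,1.): go(*T(th),th)
E
```

```text
twin [208. 184.] r 0.1743 theta 1.383
twin [241. 179.] r 0.1619 theta 1.071
ajar [263. 180.] r 0.1573 theta 0.551
ajar [293. 176.] r 0.1604 theta 0.5
0.6 t 6.7 tcp [0.6072 0.0928 0.1273] F [-13.2   0.3   4.1] to [0.6084 0.0931 0.1273] | shift [-0.001   0.0006  0.0004] turn [-0.0001 -0.0015 -0.002 ]
0.7 t 6.7 tcp [0.6072 0.0928 0.1273] F [-13.2   0.3   4.1] to [0.6154 0.0915 0.1409] | shift [-0.0126  0.0006 -0.0096] turn [-0.      0.0303 -0.002 ]
0.8 t 6.7 tcp [0.6072 0.0928 0.1273] F [-13.2   0.3   4.1] to [0.6238 0.0896 0.1537] | shift [-0.0253  0.0007 -0.0185] turn [ 0.0001  0.0621 -0.002 ]
0.9 t 6.7 tcp [0.6072 0.0928 0.1273] F [-13.2   0.3   4.1] to [0.6333 0.0875 0.1656] | shift [-0.0387  0.0008 -0.026 ] turn [ 0.0002  0.094  -0.002 ]
1.0 t 6.7 tcp [0.6072 0.0928 0.1273] F [-13.2   0.3   4.1] to [0.6477 0.0842 0.1766] | shift [-0.0564  0.0009 -0.0309] turn [ 0.0002  0.0962 -0.002 ]
```

View pics/b3.png

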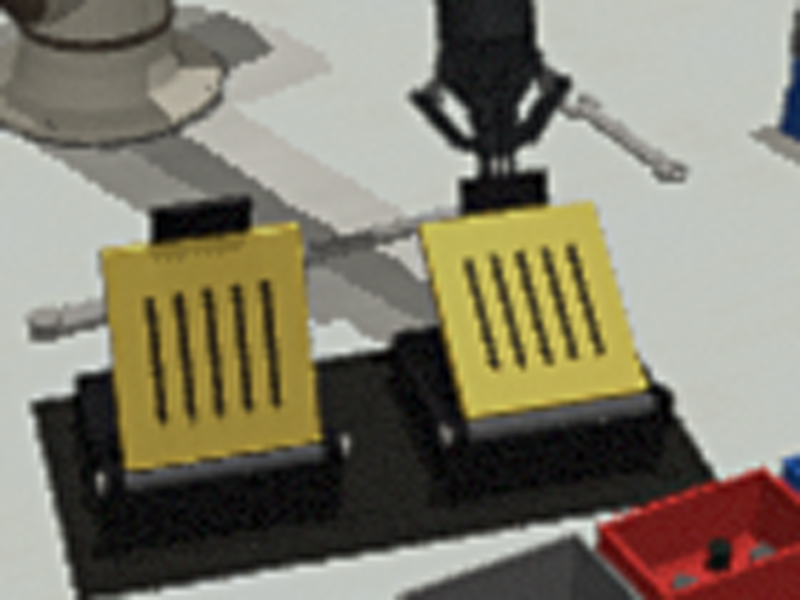

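The finger is now behind the lip (scene crop about (500,170)) and the panel is rising, at about 0.53. I'll keep following the arc.

>>> {"method": "carry_out", "body": {"motion": "-0.007 0 -0.005 0 0.015 0 1; -0.013 0 -0.01 0 0.03 0 1; -0.019 0 -0.014 0 0.046 0 1; -0.025 0 -0.018 0 0.062 0 1; -0.032 0 -0.022 0 0.078 0 1"}}

```text
t: 7.2
tcp_pos: [0.6267, 0.0882, 0.1585]
ee_rot: [0.342, 2.993, -0.02]
contact_force: [-10.3, 1.4, 5.3]
opening: 0.0002
grip_force: 4.6
```

```bash
python3 ang.py b4; python3 - <<'E'
from h import *
for th in(.85,.9,.95,1.,1.05): go(*T(th),th)
E
```

```text
twin [208. 184.] r 0.1743 theta 1.383
twin [241. 179.] r 0.1619 theta 1.071
ajar [266. 177.] r 0.1555 theta 0.916
ajar [295. 173.] r 0.1606 theta 0.708
0.85 t 7.25 tcp [0.6284 0.0878 0.1588] F [-10.6   1.8   4.5] to [0.6284 0.0886 0.1598] | shift [ 0.      0.0008 -0.001 ] turn [ 0.0003  0.0002 -0.0019]
0.9 t 7.25 tcp [0.6284 0.0878 0.1588] F [-10.6   1.8   4.5] to [0.6333 0.0875 0.1656] | shift [-0.0057  0.0008 -0.0061] turn [ 0.0003  0.0161 -0.0019]
0.95 t 7.25 tcp [0.6284 0.0878 0.1588] F [-10.6   1.8   4.5] to [0.6402 0.0859 0.1713] | shift [-0.0135  0.0008 -0.0108] turn [ 0.0003  0.0183 -0.0019]
1.0 t 7.25 tcp [0.6284 0.0878 0.1588] F [-10.6   1.8   4.5] to [0.6477 0.0842 0.1766] | shift [-0.0217  0.0009 -0.0151] turn [ 0.0003  0.0183 -0.0019]
1.05 t 7.25 tcp [0.6284 0.0878 0.1588] F [-10.6   1.8   4.5] to [0.6554 0.0825 0.1815] | shift [-0.0302  0.0009 -0.019 ] turn [ 0.0003  0.0183 -0.0019]
```

>>> {"method": "carry_out", "body": {"motion": "-0.006 0 -0.006 0 0.016 0 1; -0.014 0 -0.011 0 0.018 0 1; -0.022 0 -0.015 0 0.018 0 1; -0.03 0 -0.019 0 0.018 0 1; -0.03 0 -0.019 0 0.018 0 1"}}

```text
t: 7.75
tcp_pos: [0.6549, 0.0815, 0.1802]
ee_rot: [0.35, 3.046, -0.012]
contact_force: [-0.6, -0.1, -0.3]
opening: -0.0002
grip_force: 0.1
```

```bash
cat > topm.py <<'E'
from h import *
import pickle,sys
# bright end-face strip of a panel in the top view: fit line to its far (back) border with subpixel threshold
def meas(f,yc,th0):
    im=cv2.cvtColor(f['color'],cv2.COLOR_BGR2HSV)[:,:,2].astype(np.float32)
    im=f['color'][:,:,2].astype(np.float32)-f['color'][:,:,0]  # yellowness
    out=[]
    for side in(-.052,.052):   # beside the lip (35 half width)
        for dy in np.linspace(-.012,.012,7):
            xs=np.linspace(-.17,.05,441); y=yc+side+dy
            c=M+.075*ex+y*ey
            # sample along X at the height of the free edge for th0
            z=.062+.165*np.sin(th0)
            uv=np.array([proj(f,[*(c+x*ex)[:2],z]) for x in xs],np.float32)
            v=cv2.remap(im,uv[:,:1].copy(),uv[:,1:].copy(),cv2.INTER_LINEAR)[:,0]
            out.append(v)
    return xs,z,np.array(out)
if __name__=='__main__':
    f=pickle.load(open('f0.pkl','rb'))['top'] if sys.argv[1]=='0' else robot.grab_frame('top')
    g=f if sys.argv[1]=='0' else f
    for n,yc in(('twin',-.1227),('ajar',.1247)):
        if n=='ajar' and sys.argv[1]=='0': continue
        xs,z,v=meas(f,yc,1.2); m=np.r_[[v[:7].mean(0),v[7:].mean(0)]]
        for r in m:
            h=r.max()/2; on=np.where(r>h)[0]; print(n,'peak',round(r.max(),1),'near/far edge X',xs[on[0]].round(4),xs[on[-1]].round(4),'prof',r[on[0]-20:on[-1]+40:10].round(0).astype(int))
E
python3 topm.py 0; python3 ang.py b5; python3 - <<'E'
from h import *
go(*T(1.05),1.05)
s=robot.sense();R0=R.from_rotvec(s['ee_rot']).as_matrix();print((R0.T@(-.12*ex+0.03*ez)).round(3))
E
```

```text
twin peak 89.4 near/far edge X -0.0665 -0.048 prof [-1  2 51 89 86 71 37 20  3 -1]
twin peak 92.8 near/far edge X -0.0665 -0.0475 prof [ 1  4 53 92 91 77 43 30  7  2]
twin [208. 184.] r 0.1743 theta 1.383
twin [241. 179.] r 0.1619 theta 1.071
ajar [268. 176.] r 0.1605 theta 1.124
ajar [298. 172.] r 0.1581 theta 0.953
1.05 t 7.8 tcp [0.6547 0.0815 0.18  ] F [-0.7  0.5 -0.3] to [0.6554 0.0825 0.1815] | shift [-0.0006  0.0011 -0.0015] turn [ 0.0001  0.0018 -0.0019]
[ 0.117 -0.001 -0.039]
```

```bash
python3 - <<'E'
from h import *
for th in(1.1,1.15,1.2): go(*T(th),th)
go(*T(1.15,back=.0)-np.array([0]) if 0 else (T(1.15)[0]-.13*ex,1.5),'retract')
E
```

```text
1.1 t 7.8 tcp [0.6547 0.0815 0.18  ] F [-0.7  0.5 -0.3] to [0.6633 0.0807 0.186 ] | shift [-0.009   0.0011 -0.0054] turn [ 0.0001  0.0018 -0.0019]
1.15 t 7.8 tcp [0.6547 0.0815 0.18  ] F [-0.7  0.5 -0.3] to [0.6714 0.0788 0.1901] | shift [-0.0177  0.0012 -0.0089] turn [ 0.0001  0.0018 -0.0019]
1.2 t 7.8 tcp [0.6547 0.0815 0.18  ] F [-0.7  0.5 -0.3] to [0.6798 0.077  0.1938] | shift [-0.0265  0.0012 -0.0119] turn [ 0.0001  0.0018 -0.0019]
retract t 7.8 tcp [0.6547 0.0815 0.18  ] F [-0.7  0.5 -0.3] to [0.5446 0.1075 0.1901] | shift [ 0.112   0.0004 -0.0188] turn [ 0.0001  0.0018 -0.0019]
```

>>> {"method": "carry_out", "body": {"motion": "-0.006 0.001 -0.003 0 0 0 1; -0.012 0.001 -0.006 0 0 0 1; -0.018 0.001 -0.009 0 0 0 1; -0.018 0.001 -0.009 0 0 0 1; -0.018 0.001 -0.009 0 0 0 1"}}

```text
t: 8.3
tcp_pos: [0.6722, 0.0783, 0.1897]
ee_rot: [0.35, 3.046, -0.012]
contact_force: [-0.1, 0.3, -0.7]
opening: 0.0
grip_force: 0.0
```

>>> {"method": "carry_out", "body": {"motion": "0.05 0 0 0 -0.04 0 1; 0.1 0 0 0 -0.08 0 1; 0.15 0 0 0 -0.12 0 1; 0.17 0 0 0 -0.16 0 1; 0.17 0 0 0 -0.16 0 1"}}

```text
t: 8.8
tcp_pos: [0.5208, 0.1145, 0.1817]
ee_rot: [0.297, 2.595, -0.084]
contact_force: [-0.3, 0.7, 1.0]
opening: -0.0002
grip_force: 0.0
```

```bash
python3 topm.py 1; python3 ang.py b6; python3 - <<'E'
from h import *
s=robot.sense();print(s['tcp_pos'],s['contact_force']);go(*T(1.2),1.2)
E
```

```text
twin peak 91.9 near/far edge X -0.0665 -0.048 prof [-2  2 52 91 89 73 38 21  3 -1]
twin peak 94.8 near/far edge X -0.0665 -0.0475 prof [-1  4 54 94 94 78 44 30  7  0]
ajar peak 99.5 near/far edge X -0.071 -0.049 prof [ 0  3 52 99 96 83 55 46 42 34  7]
ajar peak 91.3 near/far edge X -0.071 0.05 prof [-1  2 46 90 90 77 44 33 24 14  1  0 -3 -8 -9 -9 -9 -9 -9 -9 -6  3 22 28
 31 53 67]
twin [208. 184.] r 0.1743 theta 1.383
twin [241. 179.] r 0.1619 theta 1.071
ajar [269. 176.] r 0.1632 theta 1.215
ajar [299. 172.] r 0.1579 theta 1.029
[0.51421757 0.11391671 0.17706269] [0.26624311 0.02184873 0.4782437 ]
1.2 t 8.9 tcp [0.5142 0.1139 0.1771] F [0.3 0.  0.5] to [0.6798 0.077  0.1938] | shift [-0.1551  0.0008  0.0708] turn [-2.100e-03  1.451e-01 -1.000e-04]
```

```bash
python3 - <<'E'
from h import *
f=robot.grab_frame('top'); im=f['color'].astype(np.float32)
hsv=cv2.cvtColor(f['color'],cv2.COLOR_BGR2HSV)
# subpixel red dots and bright screws
loc=lambda p:(round(float((p-M)@ex),4),round(float((p-M)@ey),4))
def cen(w,u,r=3):
    x,y=int(round(u[0])),int(round(u[1])); p=np.clip(w[y-r:y+r+1,x-r:x+r+1]-np.median(w[y-r:y+r+1,x-r:x+r+1]),0,None); p[p<p.max()*.3]=0
    g=np.mgrid[-r:r+1,-r:r+1]; return np.array([x+(p*g[1]).sum()/p.sum(),y+(p*g[0]).sum()/p.sum()]),p.max()
red=im[:,:,2]-im[:,:,1]; br=im.min(2)
for n,w,q,z in(('red T',red,(454,388),.05),('red A',red,(116,308),.05),('scr TL',br,(470,157),.062),('scr TR',br,(714,205),.062),('scr AL',br,(130,77),.062),('scr AR',br,(370,127),.062)):
    c,pk=cen(w,np.array(q)/5+[189.6,109.6]); print(n,c.round(2),pk,loc(onplane(f,c,z)))
E
```

```text
red T [280.29 187.22] 50.0 (-0.0887, -0.0589)
red A [212.52 171.34] 55.0 (-0.083, 0.1845)
scr TL [283.55 141.04] 33.0 (0.0727, -0.037)
scr TR [332.52 150.96] 28.0 (0.0735, -0.2119)
scr AL [215.52 125.04] 29.0 (0.0794, 0.2096)
scr AR [263.52 135.39] 32.0 (0.078, 0.0361)
```

```bash
python3 - <<'E'
from h import *
go(T(1.1)[0]-.01*ex,1.5,'near'); go(*T(1.15),1.15);go(*T(1.21),1.21)
E
```

```text
near t 8.95 tcp [0.5177 0.1147 0.1801] F [0.8 0.8 1.4] to [0.6535 0.0829 0.186 ] | shift [-0.1235 -0.0008  0.0651] turn [-0.0014  0.1455 -0.0004]
1.15 t 8.95 tcp [0.5177 0.1147 0.1801] F [0.8 0.8 1.4] to [0.6714 0.0788 0.1901] | shift [-0.1414 -0.0007  0.0708] turn [-0.0014  0.1455 -0.0004]
1.21 t 8.95 tcp [0.5177 0.1147 0.1801] F [0.8 0.8 1.4] to [0.6815 0.0766 0.1945] | shift [-0.1525 -0.0007  0.0722] turn [-0.0014  0.1455 -0.0004]
```

>>> {"method": "carry_out", "body": {"motion": "-0.03 0 0.016 0 0.04 0 1; -0.06 0 0.032 0 0.08 0 1; -0.09 0 0.048 0 0.12 0 1; -0.123 0 0.065 0 0.146 0 1; -0.123 0 0.065 0 0.146 0 1"}}

```text
t: 9.45
tcp_pos: [0.6605, 0.0823, 0.1864]
ee_rot: [0.351, 3.056, -0.017]
contact_force: [1.8, -0.6, 0.2]
opening: 0.0001
grip_force: 0.0
```

```bash
python3 - <<'E'
from h import *
go(*T(1.15),1.15);go(*T(1.21),1.21)
E
```

```text
1.15 t 9.45 tcp [0.6605 0.0823 0.1864] F [ 1.8 -0.6  0.2] to [0.6714 0.0788 0.1901] | shift [-0.0116 -0.0009 -0.003 ] turn [-0.0012 -0.0014 -0.002 ]
1.21 t 9.45 tcp [0.6605 0.0823 0.1864] F [ 1.8 -0.6  0.2] to [0.6815 0.0766 0.1945] | shift [-0.0222 -0.0008 -0.0067] turn [-0.0012 -0.0014 -0.002 ]
```

>>> {"method": "carry_out", "body": {"motion": "-0.005 0 -0.001 0 0 0 1; -0.01 0 -0.003 0 0 0 1; -0.01 0 -0.003 0 0 0 1; -0.01 0 -0.003 0 0 0 1"}}

```text
t: 9.85
tcp_pos: [0.6659, 0.0813, 0.1917]
ee_rot: [0.348, 3.053, -0.018]
contact_force: [-0.4, -0.7, 1.1]
opening: 0.0
grip_force: 0.0
```

```bash
python3 - <<'E'
from h import *
go(*T(1.21),1.21)
E
```

```text
1.21 t 9.85 tcp [0.6659 0.0813 0.1917] F [-0.4 -0.7  1.1] to [0.6815 0.0766 0.1945] | shift [-0.0164 -0.0011 -0.0017] turn [-0.0014 -0.0003 -0.0014]
```

>>> {"method": "carry_out", "body": {"motion": "-0.005 -0.001 0 0 0 0 1; -0.01 -0.001 -0.001 0 0 0 1; -0.016 -0.001 -0.002 0 0 0 1; -0.016 -0.001 -0.002 0 0 0 1; -0.016 -0.001 -0.002 0 0 0 1"}}

```text
t: 10.35
tcp_pos: [0.6812, 0.0768, 0.1948]
ee_rot: [0.348, 3.054, -0.018]
contact_force: [-3.2, 0.8, 4.7]
opening: -0.0002
grip_force: 2.4
```

>>> {"method": "carry_out", "body": {"motion": "0.05 0 0 0 -0.04 0 1; 0.1 0 0 0 -0.08 0 1; 0.15 0 0 0 -0.12 0 1; 0.17 0 0 0 -0.16 0 1; 0.17 0 0 0 -0.16 0 1"}}

```text
t: 10.85
tcp_pos: [0.5334, 0.1119, 0.1874]
ee_rot: [0.295, 2.612, -0.09]
contact_force: [-0.2, -0.6, 1.0]
opening: -0.0001
grip_force: 0.0
```

```bash
python3 topm.py 1; python3 ang.py b7; python3 - <<'E'
from h import *
s=robot.sense();print(s['t'],s['tcp_pos']);go(T(1.1)[0]-.01*ex,1.5,'near')
E
```

```text
twin peak 92.0 near/far edge X -0.0665 -0.048 prof [-2  3 52 92 89 74 38 21  3  0]
twin peak 95.2 near/far edge X -0.0665 -0.0475 prof [-1  4 54 94 93 78 44 30  6  1]
ajar peak 97.7 near/far edge X -0.0615 -0.0425 prof [ 0  5 55 97 94 80 45 32 10  2]
ajar peak 90.0 near/far edge X -0.0615 0.05 prof [-1  2 48 88 89 75 34 17  3  1 -2 -8 -9 -9 -9 -9 -9 -9 -7  2 20 28 30 50
 67]
twin [208. 184.] r 0.1743 theta 1.383
twin [241. 179.] r 0.1619 theta 1.071
ajar [269. 177.] r 0.1588 theta 1.21
ajar [300. 172.] r 0.1587 theta 1.104
10.95 [0.52652789 0.11123563 0.18266388]
near t 10.95 tcp [0.5265 0.1112 0.1827] F [0.5 0.5 0.8] to [0.6535 0.0829 0.186 ] | shift [-0.1152  0.0004  0.0606] turn [-0.0038  0.1398  0.0009]
```

```bash
python3 -c "
from rig import robot
print(robot.close_job())"
```

```text
the job is handed in; nothing more can be done
None
```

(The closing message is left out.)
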